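Wedge a cigar mould shut in its press

TASK

Close the cigar mould in its press: pick up the wooden wedge, set it on the mould's lid and slide it thin end first, squarely and near the middle, under the steel crossbar from the robot's side. Push it on, following it down as the sprung lid sinks, until the lid is fully down and the wedge jams tight; do not force it further, and let go so that it stays jammed. Leave the other things on the bench alone.

Things in the scene. Friction and masses are not known exactly. Their poses are not given: they have to be found in the camera images.
- press: Fixed press: dark wood base plate 200 x 300 x 15 mm (x, y, z), steel posts at y = -130 and +130 mm whose heads reach 124 mm above the bench, and a round steel crossbar between them. Origin: centre of the base plate's underside, on the bench. x axis: the direction in which the wedge is pushed (away from the robot), y along the crossbar, z up.
- bar_mid (a point): Middle of the crossbar's underside, 92 mm above the bench, over x = 0 of the press; axes as the press. The bar is 20 mm thick, polished like the waxed wedge and lid (friction about 0.4). Properly tight is a wedge clamped with 10 to 30 N, which a push of some 10 to 20 N makes if it follows the ramp down; over 40 N does damage.
- mould_place (a point): Centre of the base plate's top, where the pale wood mould stands fixed, 160 x 200 mm (x, y), with a flat sprung lid 18 mm thick of the same outline. The mould's height differs each time: with the lid up its top is 79 to 83 mm above the bench (gap under the crossbar 9 to 13 mm); fully pressed it is 5 mm lower.
- lid (a joint): How far the mould's lid is pressed down, m: 0 is up (as found, held by springs), 0.005 is fully down on a firm stop. It takes about 0.6 N to start it and 6 N to bring it fully down; it rises again if let go. Fingers that push level hold the wedge's thick end up by friction, and the lid springs back a little when they leave: move down 1 in 6 with the ramp, or push a second time.
- wedge_grip (a point): Dark wood wedge 146 x 26 mm, about 60 g. Point in the upright grip block (26 x 26 mm, 52 mm tall from the wedge's flat underside) on its thick end, on the block's vertical axis, 34 mm above the underside. x axis towards the thin end, z up. Rear face 13 mm behind this point; ramp starts 13 mm ahead, 24 mm thick, and falls 1 in 6 to 4 mm at the tip, 133 mm ahead.
- wedge_tip (a point): Middle of the wedge's thin end, 2 mm above its underside, 133 mm ahead of and 32 mm below wedge_grip; axes as the wedge.
- bowl: Glass bowl, 80 mm across and 40 mm high, origin under its centre. Leave alone.
- block: Straight dark wood block 120 x 30 x 30 mm, no taper: not the wedge. Origin under its centre. Leave alone.
- knife: Flat oval steel blade lying on the bench, 170 x 70 x 4 mm, origin under its centre. Leave alone.

How it is judged:
On the way, in this order (a step that is already met when the one before it is completed fails the run):
1. the wedge's thin end is under the crossbar, on top of the mould, the lid not yet pressed down (x of wedge_tip in the frame of press between 0.005 and 0.08 m and z of wedge_tip in the frame of press between 0.073 and 0.092 m and value of joint lid below 0.0035 m and y of wedge_tip in the frame of press between -0.05 and 0.05 m), for 0.05 s.
2. the wedge has pressed the lid fully down (value of joint lid above 0.0044 m and contact force between wedge and press above 2 N), for 0.1 s.
At the end, for the whole second after the job is handed in: The lid is fully down (within 0.6 mm) and held there by the wedge, which is jammed under the crossbar with more than 8 N, its tip at least 40 mm past the crossbar's middle line and within 40 mm of its middle, square to it within 15 degrees, at rest and let go (value of joint lid above 0.0044 m and contact force between wedge and press above 8 N and x of wedge_tip in the frame of press above 0.04 m and y of wedge_tip in the frame of press between -0.04 and 0.04 m and angle between the x axis of wedge_tip and the x axis of press, either way round below 0.26 rad and linear speed of wedge below 0.01 m/s); the robot touches nothing.
It fails at once if the wedge is forced: more than 40 N between it and the crossbar (contact force between wedge and press above 40 N).
It fails at once if the bowl, block or knife is moved by more than 30 mm (distance of any of bowl, block, knife from where it was at the start of the episode above 0.03 m).
It also fails if it takes over 64 s, if anything falls off the work surface, if the arm or the gripper's body presses on something with over 40 N, if the wrist force passes 120 N, or if a joint passes its speed limit or range.

ROBOT

A 6-joint arm with a two-finger parallel gripper is mounted at the origin on the work surface. World frame = base frame: x ahead of the robot, y to its left, z up, the work surface at z = 0. Lengths are in m, angles in rad, forces in N, time in s.
With the tool pointing down it reaches from about 0.375 to 0.925 m from the base axis. Payload 5.7 kg.
Tool frame: the origin (TCP) lies midway between the tips of the shut fingers; the grasp point (between the pads) lies 19 mm behind it; z points along the fingers, x is the direction in which the jaws open and shut, and the axes are right-handed (so a half turn about z gives the same grasp; the last joint's range is limited). The gripper opens to 88 mm and grips with 3 to 60 N. Pads are 20 mm wide; open, the fingers measure 115 mm over their backs; the gripper's body (75 mm by 178 mm) begins 61 mm behind the grasp point.
Start: joints at [1.068, 0.359, 1.51, -0, 1.272, -0.115], TCP at [0.227, 0.555, 0.223] pointing down, gripper open.
Joint ranges: [-2.97, 2.97], [-1.01, 2.36], [0.21, 2.38], [-0.96, 4.11], [0.2, 2.71], [-2.98, 2.98]. Speed limits (rad/s): [2.39, 2.39, 3.14, 3.14, 3.14, 3.14].

INTERFACE

Orientations are given as a unit quaternion [x, y, z, w].
In Python, from bench import move_ptp, servo_line, goto_joints, move_gripper, sleep, inverse_kinematics, capture, PlanningError, close_job, spot_in, silhouettes, current_clock, current_joint_pos, current_qvel, current_joint_torque, current_position, current_orientation, current_force, current_torque, current_finger_gap gives the robot as it stands. Calls block until the motion is done:
- move_ptp(position, orientation): joint-space move of the TCP to a pose.
- servo_line(position, orientation=None, rate=0.15, contact_N=None): straight line of the TCP; orientation=None keeps the orientation; rate is the mean speed in m/s. With contact_N (N) it stops when the force on the tool has changed by that much, and returns True; else False.
- goto_joints(angles): joint-space move.
- move_gripper(opening): finger opening in m; the grip force is fixed at half the most; returns when the fingers have stopped.
- sleep(seconds).
- inverse_kinematics(position, orientation): joint angles nearest the present ones, or None.
- capture(name): name is "scene" or "side" or "wrist"; returns a dict with "image" (420x560x3 uint8, blue, green, red), "range_z" (420x560 float32, m along the optical axis (not along the pixel's ray), 0 where there is no reading), "intrinsics" (3x3 intrinsics, pixels), "R" (3x3) and "t" (3): a world point X has camera coordinates R X + t. Camera axes: x right, y down, z forward; pixel columns grow to the right and rows downward; lengths in m; the calibration is good to about 2 mm. The wrist camera is an equidistant fisheye: a pixel r from the principal point sees the ray r / f radians off the axis. A picture is of the moment at which its call begins.
A pose or a line that the arm cannot do raises PlanningError and nothing moves.
- close_job(): hands the job in, once; it reports no verdict.
Trained networks look in the newest picture that a camera, given by its name, has taken for a name from the list of things; names that differ only in an ending like _2 or _b are one class to them, and where a whole thing is asked for, a point or a joint stands for the part that bears it (a point fixed in the world has none). Each returns a list of dicts, best first, with "conf" (0 to 1); they miss things now and then, are a little off and sometimes report something else, mostly with a low value. They report only what shows in the picture. A call takes as long as a camera call.
- spot_in(camera, query): "xy" ([column, row] in pixels, amid what is visible of it).
- silhouettes(camera, query): "region" (420x560 bool, what is visible of it) and "xy" ([column, row] in pixels, amid what is visible of it).
Readings, each from a call of its own:
- current_clock(): time.
- current_joint_pos(): joint angles.
- current_qvel(): joint speeds.
- current_joint_torque(): joint torques, N m.
- current_position(): TCP position.
- current_orientation(): TCP orientation.
- current_force(): force on the tool from outside, world axes, zero at the start.
- current_torque(): the same for the moment, N m.
- current_finger_gap(): finger opening in m.
Only numpy, scipy, OpenCV 4.12 (cv2) and the standard library are available. Lean on these libraries where they do the work, as an engineer would, in place of code of your own. Each camera call takes 0.05 s, during which the arm holds its last target. There are 200 camera calls.

## Working session

There is one attempt and no reset: what is moved stays moved. The work goes in short steps, each a Python script; the robot and the scene stay as the last script left them, time stands still between calls to the robot, and variables do not carry over. Pictures are saved under pics/ and viewed, about 8 in all and at most 12, crops included, and the job is handed in when it is done.

```bash
mkdir -p pics; cat > h.py <<'E'
import numpy as np, cv2
from bench import *
def cloud(c):
    K=c["intrinsics"];z=c["range_z"];v,u=np.mgrid[:z.shape[0],:z.shape[1]]
    p=np.stack([(u-K[0,2])/K[0,0]*z,(v-K[1,2])/K[1,1]*z,z],-1)
    w=(p-c["t"])@c["R"]; w[z<=0]=np.nan
    return w
E
python3 - <<'E'
from h import *
ims=[]
for n in("scene","side"):
    c=capture(n);w=cloud(c);np.savez(f"{n}0.npz",img=c["image"],w=w,K=c["intrinsics"],R=c["R"],t=c["t"])
    cv2.imwrite(f"pics/{n}0.png",c["image"])
    for q in("wedge_grip","press","bowl","block","knife","lid"):
        for s in silhouettes(n,q)[:2]:
            P=w[s["region"]];P=P[~np.isnan(P[:,0])]
            print(n,q,round(s["conf"],2),np.round(s["xy"]),len(P),np.round(np.median(P,0),3),np.round(np.percentile(P,[2,98],axis=0),3).tolist() if len(P) else 0)
print(current_clock(),current_orientation())
E
```

```text
scene wedge_grip 0.78 [403. 262.] 961 [0.473 0.273 0.017] [[0.42, 0.244, 0.004], [0.55, 0.298, 0.053]]
scene press 0.65 [284. 236.] 4912 [0.637 0.091 0.016] [[0.532, -0.144, 0.005], [0.727, 0.144, 0.124]]
scene bowl 0.9 [217. 148.] 585 [ 0.488 -0.287  0.026] [[0.46, -0.312, 0.001], [0.533, -0.238, 0.042]]
scene bowl 0.21 [363. 376.] 3477 [0.72  0.335 0.004] [[0.638, 0.296, 0.001], [0.791, 0.372, 0.006]]
scene block 0.61 [144. 177.] 750 [ 0.679 -0.348  0.028] [[0.625, -0.377, 0.003], [0.731, -0.321, 0.032]]
scene knife 0.9 [362. 375.] 3467 [0.721 0.334 0.004] [[0.64, 0.295, 0.001], [0.791, 0.372, 0.006]]
scene lid 0.74 [253. 226.] 5461 [0.645 0.004 0.081] [[0.547, -0.102, 0.064], [0.706, 0.095, 0.083]]
side wedge_grip 0.86 [208. 166.] 619 [0.463 0.269 0.015] [[0.412, 0.242, 0.001], [0.548, 0.293, 0.054]]
side press 0.58 [320. 245.] 3638 [ 0.615 -0.109  0.016] [[0.523, -0.155, 0.004], [0.72, 0.132, 0.123]]
side bowl 0.75 [323. 316.] 1062 [ 0.502 -0.266  0.02 ] [[0.46, -0.309, 0.002], [0.531, -0.238, 0.041]]
side bowl 0.38 [319. 246.] 3718 [ 0.615 -0.107  0.016] [[0.523, -0.155, 0.003], [0.72, 0.134, 0.123]]
side block 0.56 [412. 316.] 1015 [ 0.668 -0.355  0.029] [[0.616, -0.385, 0.004], [0.723, -0.324, 0.032]]
side knife 0.57 [272. 132.] 785 [0.709 0.332 0.004] [[0.636, 0.293, -0.001], [0.788, 0.373, 0.008]]
side knife 0.27 [209. 168.] 664 [0.464 0.27  0.014] [[0.412, 0.242, -0.001], [0.548, 0.312, 0.054]]
side lid 0.8 [310. 202.] 3669 [ 0.606 -0.016  0.081] [[0.544, -0.105, 0.069], [0.702, 0.09, 0.084]]
0.7 [ 8.30099587e-01  5.57615167e-01 -2.89621937e-05  2.45183148e-05]
```

View pics/scene0.png

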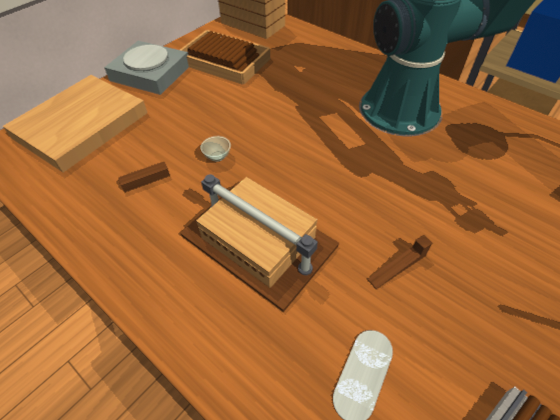

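View pics/side0.png

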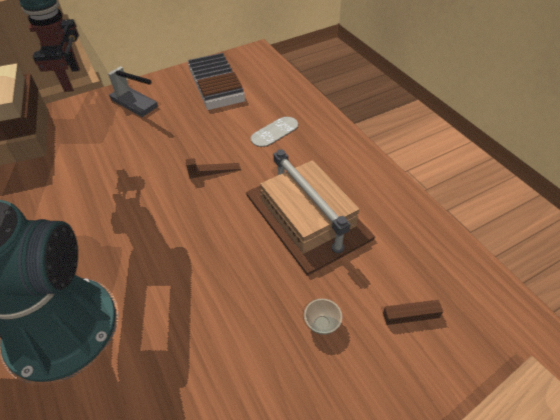

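The scene picture shows the wedge with its grip block at (422,245) and its tip at (375,282). The press is centred near (255,225), with the bar running from (210,185) to (307,245). The side picture agrees: grip block at (192,168), press near (310,205). Next I fit the exact poses.

```bash
python3 - <<'E'
import numpy as np,cv2
for n in("scene","side"):
    d=np.load(n+"0.npz");w=d["w"].reshape(-1,3);w=w[~np.isnan(w[:,0])]
    x,y,z=w.T
    near=(abs(x-.625)<.13)&(abs(y)<.18)
    h=w[near&(z>.113)&(z<.14)]
    a=h[h[:,1]>0.08];b=h[h[:,1]<-.08]
    mid=lambda p:(np.percentile(p,3,axis=0)+np.percentile(p,97,axis=0))/2
    ma,mb=mid(a),mid(b);dd=ma-mb
    print(n,"heads",ma.round(4),mb.round(4),"mid",((ma+mb)/2).round(4),"len",np.hypot(*dd[:2]).round(4),"yaw",np.arctan2(-dd[0],dd[1]).round(4))
    l=w[near&(z>.072)&(z<.088)&(abs(y)<.108)]
    print(" lid rect",cv2.minAreaRect(l[:,:2].astype(np.float32)),"z",np.percentile(l[:,2],[10,50,90]).round(4), "near",np.median(l[l[:,0]<.59],0).round(4))
    k=w[(x>.38)&(x<.58)&(y>.22)&(y<.32)&(z>.0035)&(z<.07)]
    g=k[k[:,2]>.046];r=k[k[:,2]<.03]
    print(" block top",len(g),mid(g).round(4),np.median(g,0).round(4),cv2.minAreaRect(g[:,:2].astype(np.float32)))
    print(" wedge rect",cv2.minAreaRect(k[:,:2].astype(np.float32)))
    print(" line",cv2.fitLine(k[:,:2].astype(np.float32),cv2.DIST_HUBER,0,.01,.01).ravel().round(4))
    b0=w[(abs(x-.5)<.2)&(abs(y-.2)<.03)&(abs(z)<.01)];print(" bench z",np.median(b0[:,2]).round(4))
E
```

```text
scene heads [0.6217 0.1247 0.1195] [ 0.6309 -0.1207  0.1195] mid [0.6263 0.002  0.1195] len 0.2456 yaw 0.0375
 lid rect ((0.624768853187561, -0.005734547972679138), (0.16269941627979279, 0.20188185572624207), 1.980905294418335) z [0.0792 0.0809 0.0823] near [0.568  0.0056 0.081 ]
 block top 150 [0.4269 0.2854 0.0505] [0.4278 0.2859 0.0516] ((0.4261195659637451, 0.2856294810771942), (0.02571689896285534, 0.02828228659927845), 73.46353912353516)
 wedge rect ((0.48300328850746155, 0.2657281756401062), (0.06253117322921753, 0.14761774241924286), 78.25423431396484)
 line [ 0.9539 -0.3001  0.4769  0.2721]
 bench z -0.0001
side heads [0.6196 0.1154 0.12  ] [ 0.6283 -0.1209  0.1195] mid [ 0.624  -0.0028  0.1198] len 0.2364 yaw 0.0365
 lid rect ((0.6243577599525452, -0.0035371780395507812), (0.16181422770023346, 0.20524358749389648), 2.1659350395202637) z [0.0786 0.0808 0.0827] near [ 0.5655 -0.0131  0.0807]
 block top 78 [0.4243 0.2843 0.0507] [0.4243 0.2829 0.0516] ((0.42490383982658386, 0.2850646674633026), (0.030484313145279884, 0.025195924565196037), 68.49359130859375)
 wedge rect ((0.4782782196998596, 0.26726263761520386), (0.09265968203544617, 0.20203962922096252), 86.59468841552734)
 line [ 0.9755 -0.2201  0.453   0.2702]
 bench z 0.0002
```

```bash
cat >> h.py <<'E'
def q_down(a): return [np.cos(a/2),np.sin(a/2),0,0]
def pix_at_z(c,xy,z):
    K=c["intrinsics"];r=c["R"].T@np.array([(xy[0]-K[0,2])/K[0,0],(xy[1]-K[1,2])/K[1,1],1.]);o=-c["R"].T@c["t"]
    return o+r*(z-o[2])/r[2]
E
python3 - <<'E'
from h import *
from scipy.optimize import minimize
P=[]
def model(x,y,a):  # outline points of the wedge corners
    pts=[(-13,s*13,h) for s in(-1,1) for h in(0,52)]+[(13,s*13,h) for s in(-1,1) for h in(0,24,52)]+[(133,s*13,h) for s in(-1,1) for h in(0,4)]
    p=np.array(pts)/1000;ca,sa=np.cos(a),np.sin(a)
    return np.c_[x+ca*p[:,0]-sa*p[:,1],y+sa*p[:,0]+ca*p[:,1],p[:,2]]
def mask(c,x,y,a,S=4):
    p=model(x,y,a)@c["R"].T+c["t"];uv=(p@c["intrinsics"].T);uv=uv[:,:2]/uv[:,2:]
    m=np.zeros((420*S,560*S),np.uint8)
    idx=[[i for i in range(10)],[4,5,7,8,0,2,10,11,12,13]] # block hull, ramp+body hull
    for I in idx: cv2.fillConvexPoly(m,cv2.convexHull(((uv[I]+.5)*S).astype(np.float32)).astype(np.int32),1)
    return cv2.resize(m.astype(np.float32),(560,420),interpolation=cv2.INTER_AREA)
obs=[]
for n in("scene","side"):
    c=capture(n);s=silhouettes(n,"wedge_grip")[0];obs.append((c,s["region"].astype(np.float32)))
    for q in("wedge_grip","wedge_tip"):
        for r in spot_in(n,q)[:1]: print(n,q,r["conf"],np.round(r["xy"],1))
def cost(v,o): return sum(np.abs(mask(c,*v)-m).sum() for c,m in o)
for o in(obs[:1],obs[1:],obs):
    best=min((minimize(cost,[.426,.285,a],args=(o,),method="Nelder-Mead",options=dict(initial_simplex=[[.426,.285,a],[.432,.285,a],[.426,.291,a],[.426,.285,a+.1]])) for a in(-.2,-.3,-.4)),key=lambda r:r.fun)
    print(best.x.round(4),best.fun,[m.sum() for _,m in o])
E
```

```text
scene wedge_grip 0.97 [404.1 263.2]
scene wedge_tip 0.93 [403.1 263.5]
side wedge_grip 0.69 [207.4 168.2]
side wedge_tip 0.64 [208.5 166.7]
[ 0.4245  0.2845 -0.2774] 58.1875 [np.float32(1070.0)]
[ 0.4254  0.2873 -0.2793] 47.5 [np.float32(603.0)]
[ 0.4251  0.2852 -0.2851] 138.4375 [np.float32(1070.0), np.float32(603.0)]
```

```bash
python3 - <<'E'
from h import *
q=q_down(np.pi/2-.282)
move_gripper(.06)
move_ptp([.4252,.2856,.12],q)
servo_line([.4252,.2856,.0155],q,rate=.08,contact_N=8)
print(current_position(),current_force())
move_gripper(0.0)
print("gap",current_finger_gap(),current_force())
servo_line([.4252,.2856,.16],q,rate=.1)
print("gap",current_finger_gap(),current_position(),current_clock())
c=capture("side");cv2.imwrite("pics/lift.png",cv2.resize(c["image"][60:260,100:400],None,fx=2,fy=2,interpolation=cv2.INTER_CUBIC))
E
```

```text
[0.42559538 0.28579743 0.01593285] [ 1.03439406 -0.7856696  -0.10594348]
gap 0.025712499312431344 [-0.91617629  0.48710945  1.50375996]
gap 0.025884700064902663 [0.4247526  0.28538745 0.15935658] 6.7167
```

View pics/lift.png

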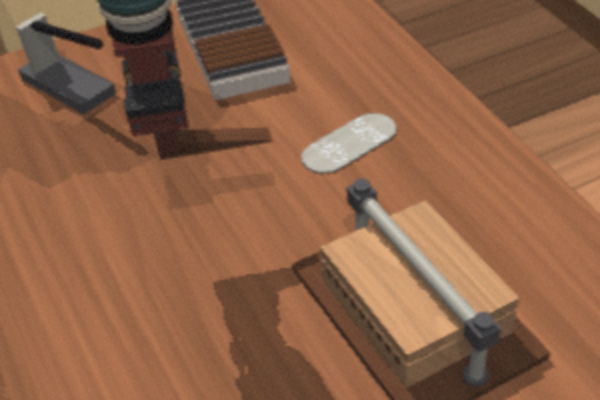

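The wedge is held level in the jaws, seen at (215,140) in the crop, and the finger gap is 25.9 mm. Next I take it to the press and put the tip under the bar.

```bash
cat >> h.py <<'E'
C=np.array([.6246,-.0042]);YAW=.0365
QP=q_down(np.pi/2+YAW); OFF=.0157
def pw(tipx,under):  # TCP for a tip x in the press frame, underside height
    g=C+(tipx-.133)*np.array([np.cos(YAW),np.sin(YAW)])
    return [g[0],g[1],under+OFF]
E
python3 - <<'E'
from h import *
move_ptp(pw(-.10,.13),QP)
servo_line(pw(-.10,.0845),QP,rate=.1)
print(current_position(),pw(-.10,.0845),current_force())
print(servo_line(pw(.02,.0845),QP,rate=.06,contact_N=5))
print(current_position(),pw(.02,.0845),current_force(),current_clock())
for n in("scene","side"):
    c=capture(n)
    np.savez(f"{n}1.npz",img=c["image"],w=cloud(c))
    if n=="side": a=c["image"]
    else: b=c["image"]
cv2.imwrite("pics/in.png",np.hstack([cv2.resize(a[130:280,180:380],None,fx=2,fy=2,interpolation=cv2.INTER_CUBIC),cv2.resize(b[140:290,180:380],None,fx=2,fy=2,interpolation=cv2.INTER_CUBIC)]))
E
```

```text
[ 0.39203856 -0.01231448  0.10026684] [np.float64(0.39175518989454083), np.float64(-0.012702611772429782), 0.10020000000000001] [ 0.5098617  -0.01848868 -0.42587738]
False
[ 0.51136231 -0.00831055  0.10019041] [np.float64(0.5116752637685971), np.float64(-0.008323584250148348), 0.10020000000000001] [-0.50176819 -0.05475221 -0.64332162] 10.675
```

View pics/in.png

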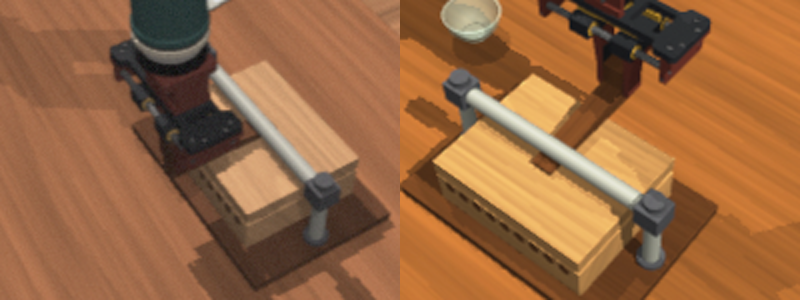

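The right half shows the tip through under the bar at about (545,165), near mid-bar and square. Next I lower it onto the lid, then push along the slope.

```bash
python3 - <<'E'
from h import *
sleep(.2);f0=np.array(current_force())
r=servo_line(pw(.02,.0795),QP,rate=.006,contact_N=1.5)
p=np.array(current_position());print(r,p,"under",p[2]-OFF,np.array(current_force())-f0)
under=min(max(p[2]-OFF+.0005,.0795),.083)
# level slide until the ramp meets the bar
r=servo_line(pw(.065,under),QP,rate=.02,contact_N=3)
p=np.array(current_position());print(r,p,"tipx",(p[:2]-C)@[np.cos(YAW),np.sin(YAW)]+.133,"under",p[2]-OFF,np.array(current_force())-f0,current_clock())
np.save("f0.npy",f0)
E
```

```text
True [ 0.51161725 -0.00833029  0.0951931 ] under 0.07949310321046613 [ 1.98472033 -0.12742828  1.02072558]
True [ 0.54291735 -0.00706294  0.09496164] tipx 0.051267277457679866 under 0.07926163626542843 [2.25764778 0.88558443 1.60490695] 13.2417
```

```bash
python3 - <<'E'
from h import *
f0=np.load("f0.npy")
def tip(): p=np.array(current_position());return (p[:2]-C)@[np.cos(YAW),np.sin(YAW)]+.133,p[2]-OFF
def F(): 
    a=[]
    for _ in range(10): sleep(.02);a.append(current_force())
    return (np.mean(a,0)-f0).round(2),np.std(a,0).round(2)
print("start",tip(),F())
t0,u0=tip()
for k in range(8):
    t=t0+.005*(k+1)
    r=servo_line(pw(t,u0-(t-t0)/6),QP,rate=.01,contact_N=7)
    f,s=F();print(r,np.round(tip(),4),f,s,round(current_clock(),2),round(current_finger_gap(),4))
    if r or f[0]<-11: break
E
```

```text
start (np.float64(0.051267277457679866), np.float64(0.07926163626542843)) (array([1.91, 0.66, 2.01]), array([0.37, 0.5 , 0.62]))
False [0.0555 0.0783] [0.14 0.56 2.88] [0.3  0.32 0.39] 14.29 0.0258
False [0.0609 0.0776] [0.79 0.25 3.39] [0.48 0.57 0.57] 15.12 0.0257
False [0.0659 0.0767] [0.39 0.48 4.1 ] [0.43 0.57 0.34] 15.94 0.026
False [0.0709 0.0759] [0.31 0.17 5.03] [0.5  0.51 0.34] 16.77 0.0261
True [0.073  0.0757] [1.86 0.69 3.78] [0.58 0.51 0.77] 17.3 0.0257
```

```bash
cat >> h.py <<'E'
f0=np.load("f0.npy") if __import__("os").path.exists("f0.npy") else 0
def tip(): p=np.array(current_position());return (p[:2]-C)@[np.cos(YAW),np.sin(YAW)]+.133,p[2]-OFF
def F(): 
    a=[]
    for _ in range(8): sleep(.02);a.append(current_force())
    return (np.mean(a,0)-f0).round(2)
E
python3 - <<'E'
from h import *
t0,u0=tip()
for k in range(10):
    t=t0+.0015*(k+1)
    r=servo_line(pw(t,u0-min((t-t0)/6,.0005)),QP,rate=.006,contact_N=8)
    f=F();print(r,np.round(tip(),4),f,round(current_clock(),2),round(current_finger_gap(),4))
    if f[0]<-12: break
E
```

```text
True [0.073  0.0757] [-0.1   0.25  4.77] 17.77 0.0256
True [0.073  0.0757] [0.25 0.45 4.46] 18.22 0.026
True [0.0731 0.0757] [0.21 0.46 4.43] 18.75 0.0263
True [0.0731 0.0756] [0.27 0.2  4.84] 19.35 0.0261
True [0.073  0.0756] [0.24 0.62 4.57] 20.01 0.0261
True [0.073  0.0756] [0.2  0.31 4.66] 20.73 0.0258
True [0.073  0.0756] [0.26 0.42 4.68] 21.49 0.0261
True [0.073  0.0755] [0.51 0.63 4.53] 22.32 0.0256
True [0.0729 0.0755] [0.27 0.28 4.27] 23.18 0.0259
True [0.0729 0.0755] [0.17 0.22 4.83] 24.1 0.026
```

The contact stop relaxes the push each time, so the 8 N pushes moved nothing. The lid seems to be on its stop. I'll push level with a higher threshold.

```bash
python3 - <<'E'
from h import *
t0,u0=tip();print(t0,u0)
for c in (12,15):
    t1,_=tip()
    r=servo_line(pw(t1+.012,u0),QP,rate=.008,contact_N=c)
    print(r,(np.array(current_force())-f0).round(1));print(np.round(tip(),4),F(),round(current_clock(),2),round(current_finger_gap(),4))
c=capture("side");a=c["image"];c=capture("scene");b=c["image"]
cv2.imwrite("pics/jam.png",np.hstack([cv2.resize(a[130:280,180:380],None,fx=2,fy=2,interpolation=cv2.INTER_CUBIC),cv2.resize(b[140:290,180:380],None,fx=2,fy=2,interpolation=cv2.INTER_CUBIC)]))
E
```

```text
0.07288044345720138 0.07549208211081598
True [0.1 1.3 4.6]
[0.0732 0.0755] [0.35 0.42 4.25] 24.9 0.0257
True [ 0.2 -0.5  4.3]
[0.0734 0.0754] [0.39 0.34 4.67] 25.76 0.026
```

View pics/jam.png

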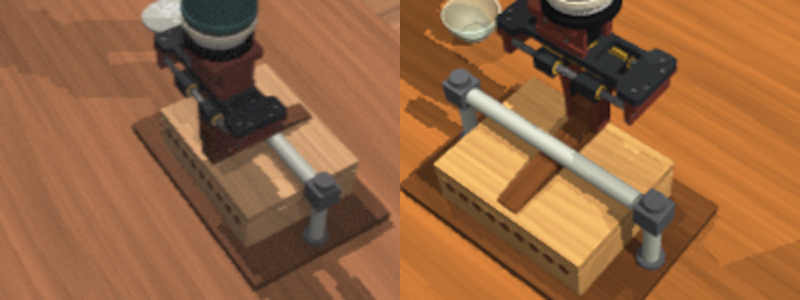

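The wedge shows jammed under mid-bar and square, with its tip at (515,200) in the right half. Next I let go and give it a second push from behind with shut fingers.

```bash
python3 - <<'E'
from h import *
t,u=tip()
move_gripper(.05)
print("after release",F())
servo_line(pw(t,u+.065),QP,rate=.12)
move_gripper(0.0)
servo_line(pw(t-.05,u+.065),QP,rate=.12)
sleep(.2);c=capture("scene");np.savez("rel.npz",w=cloud(c));b=c["image"]
servo_line(pw(t-.05,u),QP,rate=.08)
f1=F();r=servo_line(pw(t-.013,u),QP,rate=.015,contact_N=4)
print(r,np.round(tip(),4),"tool behind grip start by",t-tip()[0],(np.array(current_force())-f0).round(1))
t1,_=tip()
for cN in(12,16):
    t2,u2=tip()
    r=servo_line(pw(t2+.010,u2-.0017),QP,rate=.008,contact_N=cN)
    print(r,np.round(tip(),4),F(),round(current_clock(),2))
E
```

```text
after release [1.03 0.47 0.52]
True [0.0484 0.0749] tool behind grip start by 0.02499806452281915 [1.  1.  1.1]
True [0.0481 0.0731] [1.47 0.25 0.69] 32.48
True [0.048  0.0707] [0.95 0.26 0.61] 33.45
```

```bash
python3 - <<'E'
from h import *
servo_line(np.array(current_position())+[-.03,0,0],QP,rate=.08)
p=np.array(current_position());servo_line(p+[-.06,0,.12],QP,rate=.15)
print(F(),current_clock())
c=capture("scene");w=cloud(c);b=c["image"]
w0=np.load("scene0.npz")["w"];w1=np.load("rel.npz")["w"]
for name,sel in(("far",(lambda w:(w[...,0]>.645)&(w[...,0]<.69)&(abs(w[...,1])>.03)&(abs(w[...,1])<.085))),("near",(lambda w:(w[...,0]>.56)&(w[...,0]<.6)&(abs(w[...,1])>.03)&(abs(w[...,1])<.085)))):
    for k,W in(("start",w0),("rel",w1),("now",w)):
        W=W.reshape(-1,3);m=sel(W)&(W[:,2]>.07)&(W[:,2]<.088);print(name,k,m.sum(),np.mean(W[m,2]).round(4))
W=w.reshape(-1,3)
g=W[(abs(W[:,0]-.565)<.03)&(abs(W[:,1])<.04)&(W[:,2]>.115)&(W[:,2]<.14)];print("block top",len(g),np.median(g,0).round(4))
m=silhouettes("scene","wedge_grip");print([(x["conf"],np.round(x["xy"])) for x in m[:1]])
cs=capture("side");a=cs["image"]
cv2.imwrite("pics/fin.png",np.hstack([cv2.resize(a[130:280,180:380],None,fx=2,fy=2,interpolation=cv2.INTER_CUBIC),cv2.resize(b[140:290,180:380],None,fx=2,fy=2,interpolation=cv2.INTER_CUBIC)]))
E
```

```text
[1.27 0.47 0.57] 35.15
far start 979 0.0809
far rel 963 0.0759
far now 959 0.0759
near start 738 0.0809
near rel 676 0.0759
near now 683 0.0759
block top 174 [ 0.5685 -0.0051  0.127 ]
[(0.85, array([263., 213.]))]
```

View pics/fin.png

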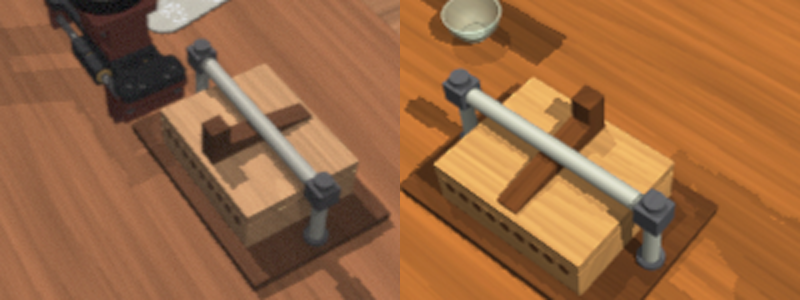

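```bash
python3 - <<'E'
from h import *
close_job()
E
```

```text
the job is handed in; nothing more can be done
```

The wedge is jammed under the crossbar with the lid fully down. I let go of it and handed the job in at about 35 s of the 64 s allowed. No verdict is reported.

**What I did:** I found the press and wedge from both cameras, gripped the wedge's block by its sides and slid the tip under mid-bar. I lowered it onto the lid and followed the ramp down. I pushed to a 15 N contact threshold, released, then pushed again from behind with shut fingers to 16 N.

**Last checks:**
- **Lid:** its top went from 80.9 to 75.9 mm, 5.0 mm down at both the near and far ends. It stayed there after each release.
- **Wedge:** it sits square near mid-bar, with its tip roughly 73 mm past the bar's middle line. The 16 N push did not move it.
- **Hand and other things:** the hand is clear of everything. The arm did not go near the bowl, block or knife, but I did not re-measure their positions at the end.

**Less certain:**
- **Clamp force:** I did not measure it. I infer about 15 N from the pushes.
- **Descent:** the fingers themselves pressed down about 5 N while the lid sank. The contact stop also drops the push as soon as it triggers, so the early 8 N pushes did nothing.
- **Second push:** the shut fingers slid about 4 mm down the block's rear face while pushing. The pictures show no harm from this.

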